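# Kit the evaporator's spares caddy

### The arm

A 6-joint arm with a two-finger parallel gripper is mounted at the origin on the work surface. World frame = base frame: x ahead of the robot, y to its left, z up, the work surface at z = 0. Lengths are in mm, angles in rad, forces in N, time in s.
With the tool pointing down it reaches from about 350 to 875 mm from the base axis. Payload 4.2 kg.
Tool frame: the origin (TCP) lies midway between the tips of the shut fingers; the grasp point (between the pads) lies 19 mm behind it; z points along the fingers, y is the line along which they close (so a half turn about z gives the same grasp; the last joint's range is limited). The gripper opens to 85 mm and grips with 20 to 120 N. Pads are 22 mm wide; open, the fingers measure 114 mm over their backs; the gripper's body (76 mm by 85 mm) begins 54 mm behind the grasp point. The pads swing forward as they close: fully open they stand 13 mm farther back than shut.
Start: joints at [1.475, 0.385, 0.008, 0, -1.194, -0.259], TCP at [217.094, 586.063, 204.012] pointing down, gripper open.
Joint ranges: [-3.14, 3.14], [-1.21, 2.06], [-1.07, 1.41], [-3.16, 2.05], [-2.99, -0.16], [-3.1, 3.1]. Speed limits (rad/s): [2.79, 2.79, 3.14, 3.14, 3.14, 3.14].

### API

Orientations are given as a unit quaternion [x, y, z, w].
In Python, from bench import * gives the robot as it stands.
- The arm moves only by the tool drive_tool, never from a script. Its argument "plan" is a list that holds one entry, the list of rows, each a list of 5 numbers: the closure, from -1 (fully open) to 1 (shut), then the shift along the world's x, y, z in mm, then the turn about the world's z in degrees. A call has 1 to 20 rows; each row shifts and turns the commanded pose from where the row before left it; what a row does not reach is not made up. A row lasts 1/12 s, in which the tool goes at most 41.7 mm and 7.16 degrees, less where a joint would pass 70% of its speed; a pose out of reach is approached as far as the arm can. A call is refused whole if a number of a shift passes 41.7 or a number of a turn 7.16, either way. A call with a gripper value outside its range is refused whole. The fingers move at their own pace and stop on an object; the grip force is fixed at half the most. Time passes only in rows, so rows that do not move let the fingers close. It gives the time, the measured TCP pose, the force, the opening and the grip force at its end, in the units of the state.
- read_state(): the state, without advancing time (a new reading comes with each control period).
- get_image(name): name is "scene" or "top" or "wrist"; returns (picture, depth): 384x512x3 uint8, red, green, blue; 384x512 float32, mm along the optical axis (not along the pixel's ray), 0 where there is no reading.
- camera_model(name): a dict with "fx", "fy", "cx", "cy" (pixels), "R" (3x3) and "t" (3): a world point X has camera coordinates R X + t; the wrist camera has in their place "mount" (4x4, takes a point from camera to tool coordinates, whose origin is the TCP and whose axes are the flange's). Camera axes: x right, y down, z forward; pixel columns grow to the right and rows downward; lengths in mm; the calibration is good to about 2 mm. A picture is of the moment at which its call begins: read the wrist's pose just before it. camera_model takes no time and is no camera call.
- job_done(): hands the job in; it is judged then, once.
The state is a dict: "clock": time; "joints": joint angles; "joint_vel": joint speeds; "joint_efforts": joint torques, N m; "position": TCP position; "ee_rot": TCP orientation; "contact_force": force on the tool from outside, world axes, zero at the start; "wrist_torque": the same for the moment, N m; "gripper_width": finger opening in mm; "grasp_force": force on a finger pad.
Only numpy, scipy, OpenCV 4.12 (cv2) and the standard library are available. Lean on these libraries where they do the work, as an engineer would, in place of code of your own. Each camera call takes 0.05 s, during which the arm holds its last target. There are 200 camera calls.

### The job

Pack the evaporator's spares caddy: set the blue-levered valve, the red-wheeled valve, the yellow-lidded jar and the green hose adapter down gently, each standing upright in the compartment whose floor pad has its colour. The black-levered valve and the black-lidded jar belong to another machine: leave them exactly where they stand.

Things in the scene. Friction and masses are not known exactly. Their poses are not given: they have to be found in the camera images.
- valve_blue: Lever valve with a BLUE lever: steel foot disc 44 across, 8 high; steel stem 24 across with two thin side stubs at height 14 to 26; on top at heights 38 to 58 a lever block 56 long (its x) by 24 wide (its y). From height 26 up it is 24 wide along y: grip it there. Origin: centre of underside; z up its axis. Stands upright at the start, 90 to 210 g. Sizes in mm.
- valve_red: Handwheel valve with a RED wheel: brass foot disc 44 across, 8 high, brass stem 24 across, red wheel 44 (ribs 47) across at heights 38 to 56, steel nut to 58. Grip the wheel across its diameter. Origin: centre of underside; z up its axis. Stands upright at the start, 90 to 210 g. Sizes in mm.
- jar_yellow: Grease jar with a YELLOW lid: cylinder 58 high, metal body 40 across with a paper band, lid 44 across at heights 36 to 58. Grip round it above 22. Origin: centre of underside; z up its axis. Stands upright at the start, 90 to 210 g. Sizes in mm.
- adapter_green: Hose adapter with a GREEN sleeve: steel foot disc 44 across, 12 high, green sleeve 30 across at heights 12 to 48, steel barbs 16 across above it to 60. Grip round the sleeve. Origin: centre of underside; z up its axis. Stands upright at the start, 90 to 210 g. Sizes in mm.
- valve_black: Look-alike, to be left alone: lever valve shaped and sized like the blue one, with a BLACK lever. Origin: centre of underside; z up its axis. Stands upright at the start, 90 to 210 g. Sizes in mm.
- jar_black: Look-alike, to be left alone: jar shaped and sized like the yellow one, with a BLACK lid. Origin: centre of underside; z up its axis. Stands upright at the start, 90 to 210 g. Sizes in mm.
- pad_blue: BLUE floor pad, 66 by 66, 2 thick, in one compartment of the fixed grey caddy. Origin: centre of its underside = compartment centre; its top is 2 above. Its x, y run along the walls. Compartments are 72 by 72 inside, walls 5 thick with tops 17 above this origin (22 above the table), 2 by 2, 77 between centres. Sizes in mm.
- pad_red: RED floor pad, 66 by 66, 2 thick, in one compartment of the fixed grey caddy. Origin: centre of its underside = compartment centre; its top is 2 above. Its x, y run along the walls. Compartments are 72 by 72 inside, walls 5 thick with tops 17 above this origin (22 above the table), 2 by 2, 77 between centres. Sizes in mm.
- pad_yellow: YELLOW floor pad, 66 by 66, 2 thick, in one compartment of the fixed grey caddy. Origin: centre of its underside = compartment centre; its top is 2 above. Its x, y run along the walls. Compartments are 72 by 72 inside, walls 5 thick with tops 17 above this origin (22 above the table), 2 by 2, 77 between centres. Sizes in mm.
- pad_green: GREEN floor pad, 66 by 66, 2 thick, in one compartment of the fixed grey caddy. Origin: centre of its underside = compartment centre; its top is 2 above. Its x, y run along the walls. Compartments are 72 by 72 inside, walls 5 thick with tops 17 above this origin (22 above the table), 2 by 2, 77 between centres. Sizes in mm.
Things that resemble listed ones, but are neither listed nor needed, are in the scene too. What is shaped like the valve_blue but purple is not meant.

How it is judged:
By the outcome, as a careful person would: the job done as asked, in the order asked, and still so for the second after the job is handed in, with the robot touching nothing.
It also fails if it takes over 109 s, if anything falls off the work surface, if the arm or the gripper's body presses on something with over 40 N, if the wrist force passes 120 N, or if a joint passes its speed limit or range.

## Working session

There is one attempt and no reset: what is moved stays moved. The work goes in short steps, Python scripts to look and compute and a tool call to move; the robot and the scene stay as the last step left them, time stands still between calls to the robot, and variables do not carry over. Pictures are saved under pics/ and viewed, at most 17 in all, crops included, and the job is handed in when it is done.

Besides the shell and the picture viewer there is one more tool, called after ">>>" in YAML: its name, and indented under it one key for each argument. drive_tool: Moves the arm, as the interface text tells. Its arguments: {"type":"object","properties":{"plan":{"type":"array"}},"required":["plan"]}

```bash
ls; mkdir -p pics; python3 - <<'E'
from bench import *
import cv2,numpy as np
s=read_state();print({k:np.round(v,3).tolist() for k,v in s.items()})
for n in("top","scene"):
    im,d=get_image(n);cv2.imwrite(f"pics/{n}0.png",cv2.resize(im[:,:,::-1],(800,600),interpolation=cv2.INTER_CUBIC));np.savez(f"{n}0.npz",im=im,d=d)
    print(n,camera_model(n))
E
```

```text
pics
{'clock': 0.0, 'joints': [1.475, 0.386, 0.007, -0.001, -1.194, -0.259], 'joint_vel': [0.0, -0.001, 0.001, 0.001, 0.001, 0.002], 'joint_efforts': [0.0, -39.229, 18.84, 4.186, -0.005, 0.0], 'position': [216.876, 585.492, 202.923], 'ee_rot': [0.984, -0.177, -0.0, 0.001], 'contact_force': [-0.053, 0.399, -0.354], 'wrist_torque': [0.025, 0.018, -0.027], 'grasp_force': 0.0, 'gripper_width': 85.565}
top {'fx': 461.22073979843054, 'fy': 461.22073979843054, 'cx': 260.4010536085104, 'cy': 198.0695884178529, 'R': array([[-0.04194188, -0.99910411, -0.00564416],
       [-0.97645129,  0.04218615, -0.21157317],
       [ 0.21162173, -0.00336253, -0.97734586]]), 't': array([-40.49420019, 586.76981053, 980.7391486 ])}
scene {'fx': 409.43331691744993, 'fy': 409.43331691744993, 'cx': 257.48807576230877, 'cy': 200.98311174905226, 'R': array([[-0.01820232,  0.99975471, -0.01261692],
       [ 0.63893954,  0.00192503, -0.76925455],
       [-0.76904158, -0.02206366, -0.63881785]]), 't': array([  67.97829291, -352.64861921, 1574.78772342])}
```

View pics/top0.png

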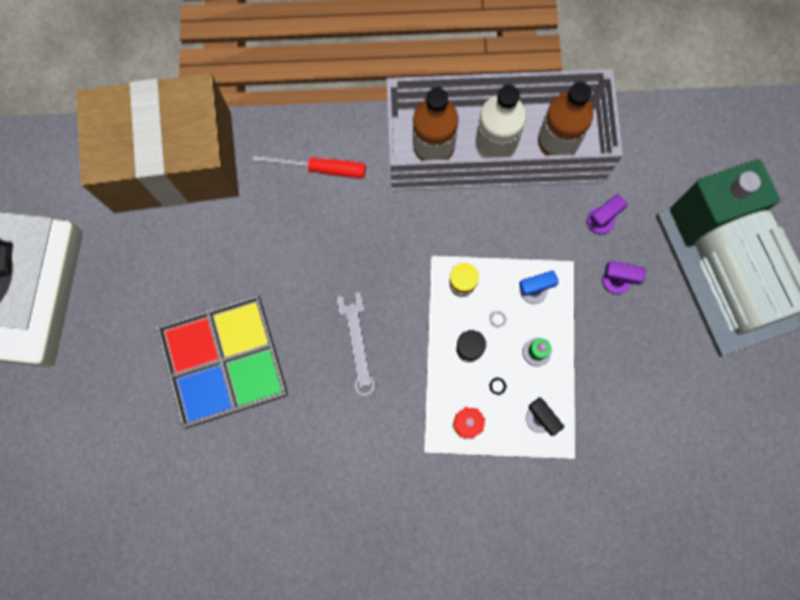

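View pics/scene0.png

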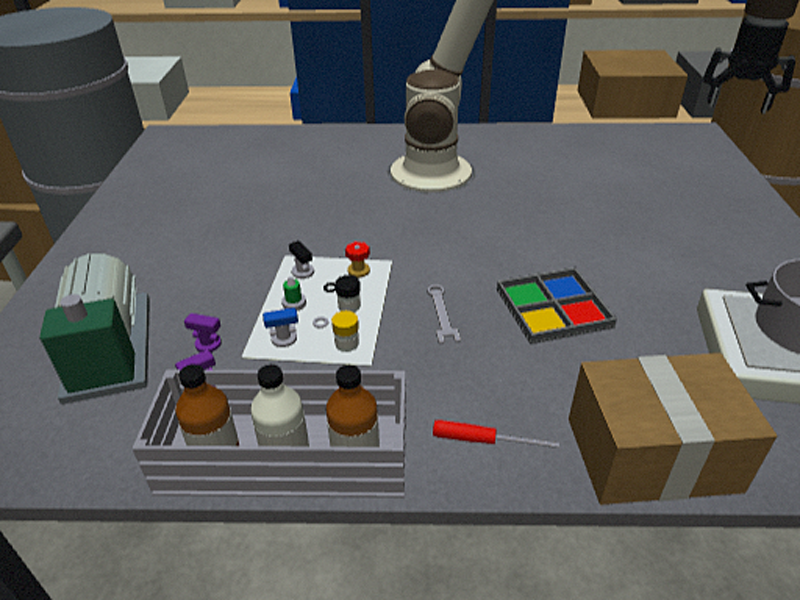

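The top view (800×600) shows these things that could be confused:
- **Blue valve:** blue lever at (538,283). The two purple valves at (607,213) and (625,272), and the black-lever valve at (546,417), are not it.
- **Yellow jar:** (464,278). The black jar at (471,346) is not it.
- **Red wheel:** (469,423). The screwdriver handle at (336,167) and the red pad are not it.
- **Green sleeve:** (540,348). The pump housing at (725,200) is not it.
- **Caddy:** pads are red (191,345), yellow (241,329), blue (205,391) and green (255,377).

Next I'll measure these and check the choice in a close crop.

```bash
cat > h.py <<'E'
import cv2,numpy as np
from bench import *
def world(n,d):
    m=camera_model(n);v,u=np.mgrid[:384,:512]
    P=np.stack([(u-m['cx'])/m['fx']*d,(v-m['cy'])/m['fy']*d,d],-1)
    return (P-m['t'])@m['R']
HUE=dict(blue=(105,125),red=(172,184),yellow=(25,35),green=(55,75))
def blobs(n,im,d,zmin=-99,zmax=999,box=None):
    W=world(n,d);h=cv2.cvtColor(im,cv2.COLOR_RGB2HSV).astype(int);out=[]
    for c,(a,b) in HUE.items():
        H=h[...,0]+np.where((h[...,0]<20)&(b>180),180,0)
        k=((H>=a)&(H<=b)&(h[...,1]>120)&(h[...,2]>60)).astype(np.uint8)
        k&=(d>0)&(W[...,2]>zmin)&(W[...,2]<zmax)
        N,L,st,ce=cv2.connectedComponentsWithStats(k)
        for i in range(1,N):
            if st[i,4]<40: continue
            P=W[L==i]; z=np.percentile(P[:,2],80)
            T=P[abs(P[:,2]-z)<5]
            r=cv2.minAreaRect(T[:,:2].astype(np.float32))
            out.append((c,st[i,4],np.round(ce[i]).tolist(),round(z,1),np.round(T.mean(0),1).tolist(),np.round(r[0],1).tolist(),np.round(r[1],1).tolist(),round(r[2],1)))
    return out
E
python3 - <<'E'
from h import *
for n in("top","scene"):
    f=np.load(n+"0.npz")
    print(n)
    for b in blobs(n,f['im'],f['d'],zmax=90): print(*b)
im=np.load("top0.npz")['im'][155:305,262:412,::-1]
cv2.imwrite("pics/crop.png",cv2.resize(im,(600,600),interpolation=cv2.INTER_CUBIC))
E
```

```text
top
blue 229 [344.0, 181.0] 61.0 [617.6, -259.1, 59.6] [617.9, -259.9] [23.1, 54.3] 15.6
blue 814 [130.0, 252.0] 8.5 [482.1, 242.3, 7.0] [482.8, 242.7] [67.3, 66.7] 16.0
red 358 [215.0, 107.0] 24.8 [828.0, 34.5, 23.5] [828.5, 36.4] [89.1, 22.2] 78.3
red 783 [122.0, 220.0] 8.2 [556.7, 263.2, 6.8] [557.1, 263.7] [68.1, 66.9] 15.5
red 272 [300.0, 270.0] 59.8 [419.9, -145.4, 58.4] [420.2, -145.4] [39.8, 41.0] 32.3
yellow 258 [297.0, 177.0] 61.7 [631.1, -150.1, 60.2] [631.4, -150.6] [39.1, 39.6] 68.6
yellow 763 [154.0, 210.0] 8.0 [577.5, 189.1, 6.6] [577.9, 189.2] [66.7, 66.3] 16.0
green 84 [345.0, 223.0] 51.8 [520.9, -254.5, 50.6] [522.5, -255.6] [25.4, 26.0] 43.9
green 765 [162.0, 241.0] 8.2 [503.0, 168.3, 6.9] [503.4, 168.4] [65.4, 65.8] 15.7
scene
blue 243 [360.0, 183.0] 8.1 [477.2, 242.3, 6.7] [475.1, 242.3] [60.0, 61.2] 16.4
blue 203 [179.0, 203.0] 60.5 [624.2, -259.5, 59.6] [621.8, -261.1] [22.7, 54.6] 13.6
red 151 [228.0, 160.0] 58.8 [425.3, -146.1, 58.1] [423.3, -146.8] [41.5, 41.7] 74.1
red 286 [373.0, 199.0] 8.1 [550.7, 263.1, 6.6] [549.2, 263.4] [57.4, 60.6] 15.0
red 426 [297.0, 276.0] 24.3 [835.2, 34.5, 23.3] [834.7, 36.0] [89.2, 20.2] 79.9
yellow 212 [347.0, 204.0] 7.7 [573.7, 188.3, 6.5] [573.2, 188.6] [53.8, 57.9] 16.7
yellow 109 [220.0, 205.0] 61.6 [639.2, -151.0, 60.6] [636.9, -148.9] [35.1, 38.8] 67.9
green 87 [186.0, 186.0] 49.2 [531.7, -257.2, 49.1] [530.1, -258.4] [21.0, 25.6] 4.8
green 246 [336.0, 188.0] 8.0 [498.7, 168.1, 6.8] [497.1, 167.9] [56.4, 59.7] 16.2
```

View pics/crop.png

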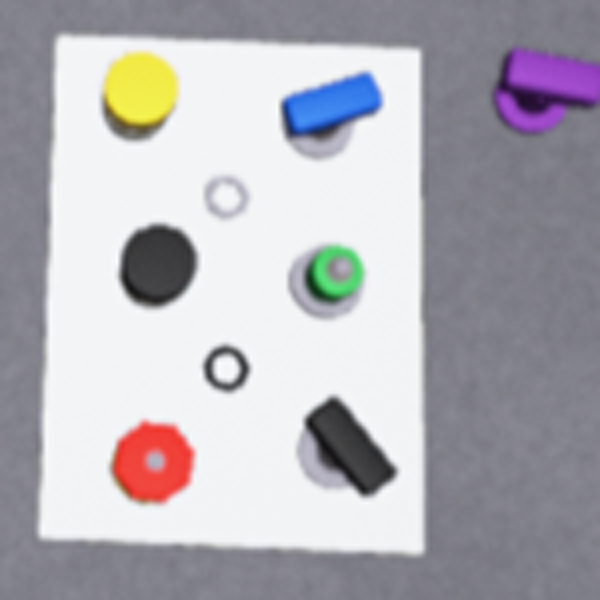

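The crop confirms the choices: blue lever at (331,104), yellow lid (140,90), red wheel (152,462) and green sleeve (337,272). The black pair sit at (158,264) and (350,447), and a purple valve at (550,75). The blue lever's width runs about 15° from world x, and the caddy axes are at about 15.7°. I'll hover over blue first.

>>> drive_tool:
  plan:
    - [[-1, 16.7, -35.2, 0, -2.28], [-1, 16.7, -35.2, 0, -2.28], [-1, 16.7, -35.2, 0, -2.28], [-1, 16.7, -35.2, 0, -2.28], [-1, 16.7, -35.2, 0, -2.28], [-1, 16.7, -35.2, 0, -2.28], [-1, 16.7, -35.2, 0, -2.28], [-1, 16.7, -35.2, 0, -2.28], [-1, 16.7, -35.2, 0, -2.28], [-1, 16.7, -35.2, 0, -2.28], [-1, 16.7, -35.2, 0, -2.28], [-1, 16.7, -35.2, 0, -2.28], [-1, 16.7, -35.2, 0, -2.28], [-1, 16.7, -35.2, 0, -2.28], [-1, 16.7, -35.2, 0, -2.28], [-1, 16.7, -35.2, 0, -2.28], [-1, 16.7, -35.2, 0, -2.28], [-1, 16.7, -35.2, 0, -2.28], [-1, 16.7, -35.2, 0, -2.28], [-1, 16.7, -35.2, 0, -2.28]]

```text
clock: 1.77
position: [551.3, -119.9, 203.6]
ee_rot: [0.838, -0.545, -0.0, 0.0]
contact_force: [1.1, 0.8, 0.9]
gripper_width: 85.6
grasp_force: 0.0
```

>>> drive_tool:
  plan:
    - [[-1, 16.7, -35.2, 0, -2.28], [-1, 16.7, -35.2, 0, -2.28], [-1, 16.7, -35.2, 0, -2.28], [-1, 1, -1.7, 0, 0], [-1, 0, 0, 0, 0], [-1, 0, 0, 0, 0], [-1, 0, 0, 0, 0]]

```text
clock: 2.35
position: [601.7, -224.2, 203.9]
ee_rot: [0.805, -0.593, -0.0, 0.0]
contact_force: [-0.2, 0.0, 0.8]
gripper_width: 85.8
grasp_force: 0.0
```

```bash
cat >> h.py <<'E'
from scipy.spatial.transform import Rotation as Ro
def wrist(name):
    s=read_state();im,d=get_image("wrist");m=camera_model("wrist")
    cv2.imwrite(f"pics/{name}.png",im[:,:,::-1])
    v,u=np.mgrid[:384,:512]
    P=np.stack([(u-m['cx'])/m['fx']*d,(v-m['cy'])/m['fy']*d,d],-1)@m['mount'][:3,:3].T+m['mount'][:3,3]
    W=P@Ro.from_quat(s['ee_rot']).as_matrix().T+s['position']
    print("tcp",np.round(s['position'],1)); return im,d,W
def blobs2(im,d,W,zmin=30,zmax=75):
    h=cv2.cvtColor(im,cv2.COLOR_RGB2HSV).astype(int)
    for c,(a,b) in HUE.items():
        H=h[...,0]+np.where((h[...,0]<20)&(b>180),180,0)
        k=((H>=a)&(H<=b)&(h[...,1]>120)&(h[...,2]>60)&(d>0)&(W[...,2]>zmin)&(W[...,2]<zmax)).astype(np.uint8)
        N,L,st,ce=cv2.connectedComponentsWithStats(k)
        for i in range(1,N):
            if st[i,4]<150: continue
            P=W[L==i]; z=np.percentile(P[:,2],90);T=P[P[:,2]>z-3]
            r=cv2.minAreaRect(T[:,:2].astype(np.float32))
            print(c,st[i].tolist(),round(z,1),np.round(r[0],1),np.round(r[1],1),round(r[2],1))
E
python3 - <<'E'
from h import *
blobs2(*wrist("w1"))
E
```

```text
tcp [ 601.7 -224.2  203.9]
blue [241, 124, 21, 48, 894] 61.2 [ 620.4 -263.3] [22. 54.] 16.4
yellow [200, 212, 34, 33, 849] 61.3 [ 634. -154.] [43. 41.] 78.4
green [313, 160, 24, 25, 287] 51.3 [ 525.4 -260.4] [26.9 27.4] 23.0
```

View pics/w1.png

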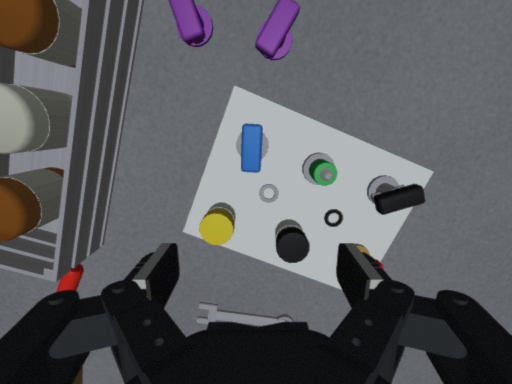

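The wrist view shows the blue lever at (252,147), yellow at (216,227), green at (325,174) and the black pair at (292,245) and (400,198). The positions agree with the top camera to within about 3 mm, so I'll move over blue.

>>> drive_tool:
  plan:
    - [[-1, 9.2, -18.8, -20, -1], [-1, 9.2, -18.8, -20, 0], [-1, 0, 0, -27, 0], [-1, 0, 0, -27, 0], [-1, 0, 0, 0, 0], [-1, 0, 0, 0, 0]]

```text
clock: 2.9
position: [619.8, -261.7, 109.4]
ee_rot: [0.8, -0.599, -0.001, 0.001]
contact_force: [0.4, -0.1, 1.3]
gripper_width: 85.4
grasp_force: 0.0
```

```bash
python3 - <<'E'
from h import *
blobs2(*wrist("w2"))
E
```

```text
tcp [ 619.8 -261.7  109.4]
blue [243, 172, 27, 64, 1616] 61.1 [ 620.8 -263.5] [22.5 54.4] 15.5
red [396, 346, 34, 29, 543] 59.1 [ 414.7 -145.6] [30.6 37.3] 7.2
yellow [190, 286, 43, 39, 1277] 61.1 [ 634.5 -155.2] [41.8 40.5] 26.8
green [338, 217, 31, 30, 387] 51.1 [ 525.4 -261.9] [28.1 24.9] 3.1
```

View pics/w2.png

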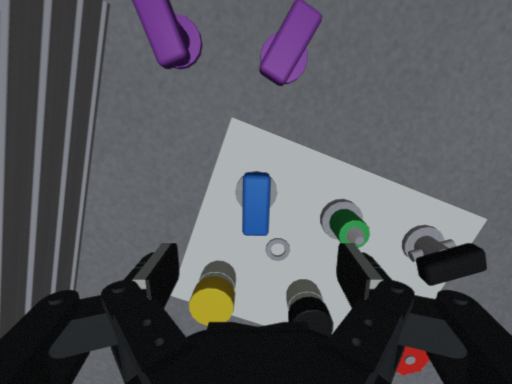

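The blue lever at (256,203) sits midway between the fingers (columns 160 and 355) and is aligned with them. I'll descend and close.

>>> drive_tool:
  plan:
    - [[-1, 0.5, -1, -30, 0], [-1, 0, 0, -30, 0], [-1, 0, 0, -18, 0], [-1, 0, 0, -7, 0], [-1, 0, 0, 0, 0], [-1, 0, 0, 0, 0], [1, 0, 0, 0, 0], [1, 0, 0, 0, 0], [1, 0, 0, 0, 0], [1, 0, 0, 0, 0], [1, 0, 0, 0, 0], [1, 0, 0, 0, 0], [1, 0, 0, 0, 0], [1, 0, 0, 0, 0]]

```text
clock: 4.12
position: [621.8, -264.1, 25.8]
ee_rot: [0.8, -0.6, 0.001, -0.0]
contact_force: [1.0, 0.6, 3.6]
gripper_width: 22.2
grasp_force: 60.2
```

>>> drive_tool:
  plan:
    - [[1, 0, 0, 10, 0], [1, 0, 0, 25, 0], [1, 0, 0, 30, 0], [1, 0, 0, 25, 0], [1, -9.9, 36.1, 0, 0], [1, -9.9, 36.1, 0, 0], [1, -9.9, 36.1, 0, 0], [1, -9.9, 36.1, 0, 0], [1, -9.9, 36.1, 0, 0], [1, -9.9, 36.1, 0, 0], [1, -9.9, 36.1, 0, 0], [1, -9.9, 36.1, 0, 0], [1, -9.9, 36.1, 0, 0], [1, -9.9, 36.1, 0, 0], [1, -9.9, 36.1, 0, 0], [1, -9.9, 36.1, 0, 0], [1, -9.9, 36.1, 0, 0], [1, -9.9, 36.1, 0, 0], [1, 0, 0, 0, 0], [1, 0, 0, 0, 0]]

```text
clock: 5.78
position: [481.3, 243.1, 114.7]
ee_rot: [0.801, -0.599, -0.0, 0.001]
contact_force: [0.7, -0.3, -1.1]
gripper_width: 21.9
grasp_force: 59.6
```

```bash
python3 - <<'E'
from h import *
a=wrist("w3");blobs2(*a,zmin=-10,zmax=20)
E
```

```text
tcp [481.3 243.1 114.7]
blue [225, 158, 63, 59, 2615] 7.3 [483.3 239.4] [65.9 64.4] 16.3
red [151, 156, 65, 61, 3701] 7.3 [557.6 260.7] [66.8 65.9] 15.7
yellow [143, 76, 71, 70, 4613] 7.4 [578.3 186.4] [66.1 65.5] 15.8
green [224, 77, 67, 70, 4479] 7.3 [504.1 165.6] [64.7 65.1] 15.7
```

View pics/w3.png

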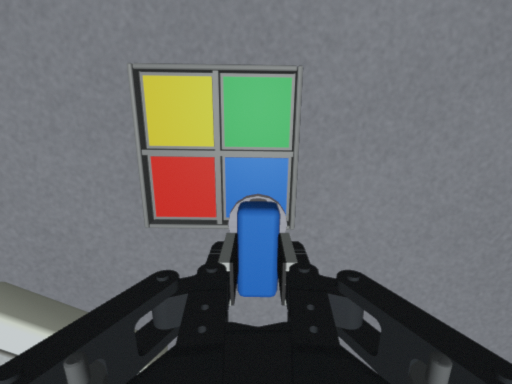

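The held blue valve hangs upright at (258,248), with the blue pad at (257,187) behind it. I'll correct by (+1.5, −2) and lower.

>>> drive_tool:
  plan:
    - [[1, 1.5, -2, -25, 0], [1, 0, 0, -25, 0], [1, 0, 0, -17, 0], [1, 0, 0, -8, 0], [1, 0, 0, -3, 0], [1, 0, 0, -1, 0], [1, 0, 0, 0, 0], [1, 0, 0, 0, 0]]

```text
clock: 6.5
position: [484.8, 239.9, 37.2]
ee_rot: [0.8, -0.6, 0.0, -0.001]
contact_force: [-1.0, 0.1, -1.6]
gripper_width: 22.1
grasp_force: 59.6
```

>>> drive_tool:
  plan:
    - [[1, 0, 0, -0.7, 0], [1, 0, 0, -0.7, 0], [1, 0, 0, 0, 0], [1, 0, 0, 0, 0]]

```text
clock: 6.83
position: [484.0, 239.7, 34.9]
ee_rot: [0.8, -0.6, 0.0, -0.0]
contact_force: [-0.6, 0.6, -1.1]
gripper_width: 22.0
grasp_force: 59.6
```

>>> drive_tool:
  plan:
    - [[1, 0, 0, -0.6, 0], [1, 0, 0, -0.6, 0], [1, 0, 0, 0, 0], [1, 0, 0, 0, 0]]

```text
clock: 7.17
position: [483.9, 239.5, 33.3]
ee_rot: [0.8, -0.6, -0.0, 0.0]
contact_force: [-0.7, 1.1, -0.6]
gripper_width: 22.1
grasp_force: 59.6
```

>>> drive_tool:
  plan:
    - [[1, 0, 0, -0.5, 0], [1, 0, 0, -0.3, 0], [1, 0, 0, 0, 0], [1, 0, 0, 0, 0]]

```text
clock: 7.5
position: [484.0, 239.6, 32.6]
ee_rot: [0.8, -0.6, -0.0, 0.0]
contact_force: [1.1, 0.2, -1.0]
gripper_width: 22.5
grasp_force: 59.6
```

>>> drive_tool:
  plan:
    - [[1, 0, 0, -0.5, 0], [1, 0, 0, -0.5, 0], [1, 0, 0, 0, 0], [1, 0, 0, 0, 0]]

```text
clock: 7.83
position: [484.0, 239.5, 31.6]
ee_rot: [0.8, -0.6, -0.0, 0.0]
contact_force: [0.5, 0.1, -1.7]
gripper_width: 22.3
grasp_force: 59.6
```

>>> drive_tool:
  plan:
    - [[1, 0, 0, -0.5, 0], [1, 0, 0, 0, 0], [1, 0, 0, 0, 0]]

```text
clock: 8.08
position: [484.0, 239.5, 31.1]
ee_rot: [0.8, -0.6, -0.0, 0.0]
contact_force: [-0.7, -0.4, -1.4]
gripper_width: 22.1
grasp_force: 59.6
```

>>> drive_tool:
  plan:
    - [[1, 0, 0, -0.6, 0], [1, 0, 0, 0, 0], [1, 0, 0, 0, 0]]

```text
clock: 8.33
position: [484.0, 239.5, 30.5]
ee_rot: [0.8, -0.6, -0.0, 0.0]
contact_force: [0.3, 0.2, -1.1]
gripper_width: 22.2
grasp_force: 59.6
```

>>> drive_tool:
  plan:
    - [[1, 0, 0, -0.6, 0], [1, 0, 0, 0, 0], [1, 0, 0, 0, 0]]

```text
clock: 8.58
position: [484.0, 239.6, 29.9]
ee_rot: [0.8, -0.6, -0.0, 0.0]
contact_force: [0.2, 0.1, -1.4]
gripper_width: 21.7
grasp_force: 59.6
```

```bash
python3 - <<'E'
from h import *
im,d,W=wrist("w4");blobs2(im,d,W,zmin=25)
c=im[180:330,180:340,::-1]
cv2.imwrite("pics/w4c.png",cv2.resize(c,None,fx=3.7,fy=3.7,interpolation=cv2.INTER_CUBIC))
im,d=get_image("scene");c=im[140:230,300:420,::-1]
cv2.imwrite("pics/s4c.png",cv2.resize(c,None,fx=6,fy=6,interpolation=cv2.INTER_CUBIC))
for b in blobs("scene",im,d,zmin=25,zmax=100):print(*b)
E
```

```text
tcp [484.  239.6  29.9]
blue [237, 201, 43, 96, 3790] 65.2 [483.1 240. ] [23. 55.] 15.8
blue 77 [358.0, 172.0] 64.6 [489.5, 224.8, 63.9] [488.2, 226.5] [22.8, 24.2] 20.6
red 148 [228.0, 160.0] 58.9 [425.7, -146.3, 57.9] [425.0, -145.4] [41.0, 41.7] 56.6
yellow 107 [220.0, 205.0] 61.0 [639.2, -150.4, 60.2] [636.7, -151.8] [38.4, 33.4] 22.3
green 72 [186.0, 185.0] 49.7 [532.3, -257.2, 49.4] [530.5, -257.5] [23.9, 25.3] 18.3
```

View pics/s4c.png

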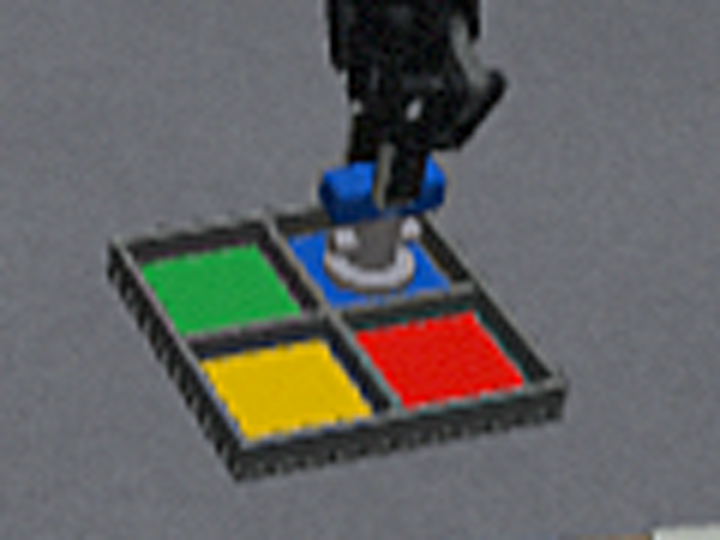

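The valve hangs upright over the blue pad with its foot at (370,265), just about touching. The mat seems to be about 3 mm thick, which explains the lower contact height. I'll go on in small steps.

>>> drive_tool:
  plan:
    - [[1, 0, 0, -0.6, 0], [1, 0, 0, 0, 0], [1, 0, 0, 0, 0]]

```text
clock: 8.93
position: [484.1, 239.6, 29.8]
ee_rot: [0.8, -0.6, 0.0, -0.0]
contact_force: [-0.6, -0.4, 2.8]
gripper_width: 22.0
grasp_force: 60.1
```

>>> drive_tool:
  plan:
    - [[1, 0, 0, -0.6, 0], [1, 0, 0, 0, 0], [1, 0, 0, 0, 0]]

```text
clock: 9.18
position: [484.2, 239.6, 29.7]
ee_rot: [0.8, -0.6, 0.0, -0.0]
contact_force: [-1.7, -0.1, 7.1]
gripper_width: 22.0
grasp_force: 60.6
```

Contact is at TCP z 29.8, which is 4 mm above the grasp height. I'll relieve the pressure, release and lift.

>>> drive_tool:
  plan:
    - [[1, 0, 0, 0.7, 0], [1, 0, 0, 0, 0], [0.2, 0, 0, 0, 0], [0, 0, 0, 0, 0], [-0.3, 0, 0, 0, 0], [-0.3, 0, 0, 0, 0], [-0.3, 0, 0, 0, 0], [-0.3, 0, 0, 0, 0], [-0.3, 0, 0, 15, 0], [-0.3, 0, 0, 25, 0], [-1, 0, 0, 40, 0], [-1, 0, 0, 20, 0], [-1, 0, 0, 0, 0]]

```text
clock: 10.27
position: [487.0, 241.7, 135.0]
ee_rot: [0.8, -0.6, 0.002, -0.005]
contact_force: [0.4, 1.0, 0.1]
gripper_width: 85.5
grasp_force: 0.0
```

```bash
python3 - <<'E'
from h import *
blobs2(*wrist("w5"),zmin=25)
im,d=get_image("top")
for b in blobs("top",im,d,zmin=25,zmax=100):print(*b)
E
```

```text
tcp [487.  241.7 135. ]
blue [249, 169, 26, 59, 1424] 65.1 [483.3 239.6] [22.5 55. ] 15.9
blue 285 [124.0, 249.0] 65.8 [481.4, 242.1, 64.6] [481.5, 242.3] [24.3, 56.0] 15.5
red 271 [300.0, 270.0] 59.7 [420.0, -145.2, 58.3] [420.2, -145.5] [39.8, 41.0] 34.1
yellow 258 [297.0, 177.0] 61.5 [631.0, -150.5, 60.2] [630.9, -150.5] [39.1, 41.2] 68.2
green 84 [345.0, 223.0] 51.4 [521.7, -254.3, 50.2] [522.4, -255.6] [25.4, 25.6] 77.8
```

Blue stands upright and centred. Next is red, turning +45° so the fingers run along the caddy diagonal.

>>> drive_tool:
  plan:
    - [[-1, -5.5, -35.3, 0, 4.1], [-1, -5.5, -35.3, 0, 4.1], [-1, -5.5, -35.3, 0, 4.1], [-1, -5.5, -35.3, 0, 4.1], [-1, -5.5, -35.3, 0, 4.1], [-1, -5.5, -35.3, 0, 4.1], [-1, -5.5, -35.3, 0, 4.1], [-1, -5.5, -35.3, 0, 4.1], [-1, -5.5, -35.3, 0, 4.1], [-1, -5.5, -35.3, 0, 4.1], [-1, -5.5, -35.3, 0, 4.1], [-1, 0, 0, 0, 0], [-1, 0, 0, 0, 0], [-1, 0, 0, 0, 0]]

```text
clock: 11.53
position: [422.7, -148.7, 128.3]
ee_rot: [0.969, -0.248, -0.001, 0.0]
contact_force: [0.6, -0.0, 0.2]
gripper_width: 85.4
grasp_force: 0.0
```

```bash
python3 - <<'E'
from h import *
blobs2(*wrist("w6"),zmin=25)
E
```

```text
tcp [ 422.7 -148.7  128.3]
red [233, 176, 48, 49, 1567] 59.1 [ 422.  -148.7] [42.5 42.9] 78.2
green [297, 11, 35, 41, 722] 51.4 [ 524.4 -259.1] [28.5 28.1] 17.8
```

View pics/w6.png

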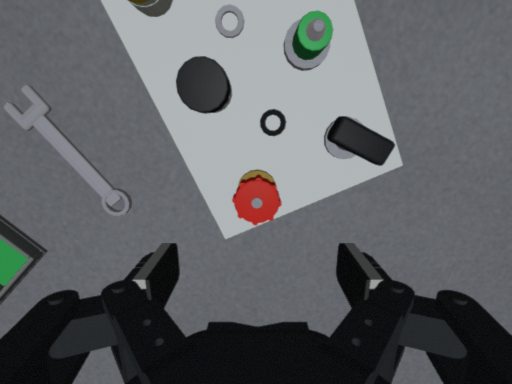

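The red wheel at (257,201) sits midway between the fingers (columns 160 and 358), and the black valve at (362,140) is clear of them. I'll descend 101 mm and grip.

>>> drive_tool:
  plan:
    - [[-1, -0.5, 0, -30, 0], [-1, 0, 0, -30, 0], [-1, 0, 0, -25, 0], [-1, 0, 0, -12, 0], [-1, 0, 0, -4, 0], [-1, 0, 0, 0, 0], [-1, 0, 0, 0, 0], [1, 0, 0, 0, 0], [1, 0, 0, 0, 0], [1, 0, 0, 0, 0], [1, 0, 0, 0, 0], [1, 0, 0, 0, 0], [1, 0, 0, 0, 0], [1, 0, 0, 0, 0]]

```text
clock: 12.75
position: [436.5, -148.6, 37.2]
ee_rot: [0.97, -0.244, 0.013, -0.002]
contact_force: [6.9, 16.3, 51.7]
gripper_width: 1.1
grasp_force: 42.4
```

That went wrong: the fingers shut to 1 mm and the tool is pushed up. I'll look before moving anything.

```bash
python3 - <<'E'
from h import *
print(read_state())
im,d,W=wrist("w7");blobs2(im,d,W,zmin=-5)
c=get_image("scene")[0][120:240,140:300,::-1]
cv2.imwrite("pics/s7.png",cv2.resize(c,None,fx=3.1,fy=3.1,interpolation=cv2.INTER_CUBIC))
a=cv2.imread("pics/s7.png");b=im[100:,100:400,::-1];b=cv2.resize(b,(300,284))
o=np.zeros((372,800,3),np.uint8);o[:,:496]=a[:372,:496];o[:284,498:798]=b;cv2.imwrite("pics/c7.png",o)
E
```

```text
{'clock': 12.75, 'joints': array([ 0.0283205 ,  0.30558417, -0.62320058,  0.00611743, -0.61496877,
        1.04403702]), 'joint_vel': array([ 0.01088137, -0.02634742,  0.0718569 ,  0.00233421,  0.08102862,
       -0.00441766]), 'joint_efforts': array([-9.44967359, -0.97543482, -5.92161745, -0.46281852, -1.37265041,
        0.07691422]), 'position': array([ 436.48514994, -148.64382229,   37.21866111]), 'ee_rot': array([ 0.96962239, -0.24422606,  0.01349623, -0.00197513]), 'contact_force': array([ 6.89188358, 16.26384034, 51.7198033 ]), 'wrist_torque': array([ 4.71568495, -1.5126783 ,  0.07154796]), 'grasp_force': 42.37571910023689, 'gripper_width': 1.0856719100335357}
tcp [ 436.5 -148.6   37.2]
red [253, 211, 70, 67, 2278] 61.6 [ 424.4 -163.8] [36.3 39. ] 62.8
green [335, 0, 57, 33, 1008] 51.4 [ 518.9 -255.6] [28.1 15.2] 60.5
```

View pics/c7.png

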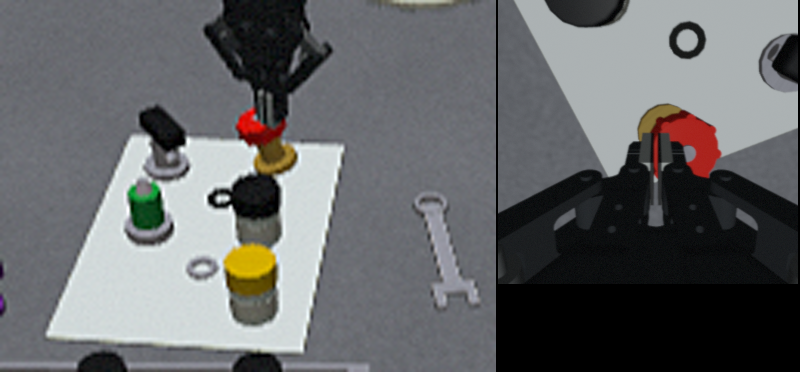

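The red valve is tilted about 19°: its wheel is at (262,124) and its foot at (275,158). The shut fingers stand beside the wheel's rim and press on it. It is still below its tipping angle, so I'll lift straight up slowly and let it rock back.

>>> drive_tool:
  plan:
    - [[1, 0, 0, 2, 0], [1, 0, 0, 2, 0], [1, 0, 0, 2, 0], [1, 0, 0, 2, 0], [1, 0, 0, 2, 0], [1, 0, 0, 0, 0]]

```text
clock: 13.35
position: [422.9, -148.8, 38.9]
ee_rot: [0.969, -0.248, 0.0, -0.0]
contact_force: [0.2, 0.5, 0.3]
gripper_width: -0.3
grasp_force: 0.0
```

```bash
python3 - <<'E'
from h import *
im,d,W=wrist("w8");blobs2(im,d,W,zmin=-5)
c=get_image("scene")[0][120:240,140:300,::-1]
a=cv2.resize(c,None,fx=3.1,fy=3.1,interpolation=cv2.INTER_CUBIC);b=im[100:,100:400,::-1]
o=np.zeros((372,800,3),np.uint8);o[:,:496]=a[:372,:496];o[:284,498:798]=b;cv2.imwrite("pics/c8.png",o)
E
```

```text
tcp [ 422.9 -148.8   38.9]
red [224, 202, 75, 61, 2172] 60.1 [ 425.7 -155.6] [45.7 33.3] 52.1
green [334, 0, 34, 7, 164] 51.0 [ 513.  -253.2] [16.   3.4] 60.8
```

View pics/c8.png

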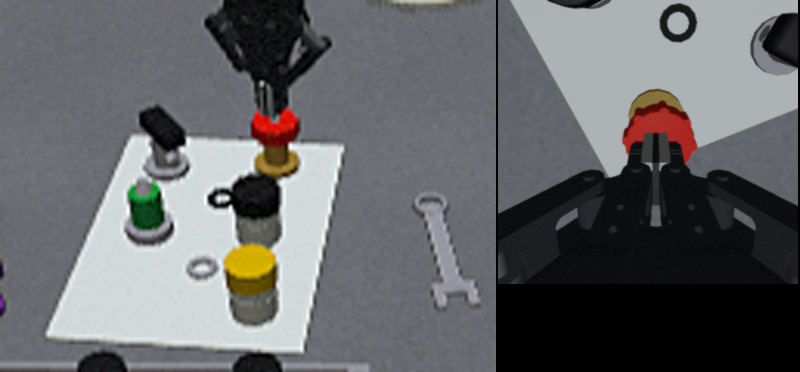

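The valve is upright again and there is no force on the tool. The picture shows the shut fingertips above the wheel, which doesn't fit TCP z = 39 with the wheel top at 60. I'll measure the fingertips in the wrist depth.

```bash
python3 - <<'E'
from h import *
im,d,W=wrist("w9")
for r in (222,228,232,236,240,246,252,260):
    print(r,[(im[r,c].tolist(),np.round(W[r,c]).astype(int).tolist()) for c in (235,252,258,264)])
a=im[190:270,205:315,::-1];cv2.imwrite("pics/c9.png",cv2.resize(a,None,fx=7,fy=7,interpolation=cv2.INTER_CUBIC))
m=camera_model("wrist");print(m)
E
```

```text
tcp [ 422.2 -148.9   38.1]
222 [([171, 41, 36], [440, -145, 59]), ([172, 47, 41], [435, -154, 58]), ([172, 48, 40], [433, -157, 59]), ([172, 48, 42], [432, -160, 59])]
228 [([173, 43, 38], [437, -143, 58]), ([172, 46, 37], [432, -152, 59]), ([172, 46, 38], [430, -155, 58]), ([172, 46, 39], [428, -158, 59])]
232 [([172, 40, 34], [434, -141, 58]), ([146, 47, 42], [430, -151, 59]), ([140, 36, 31], [428, -154, 59]), ([146, 46, 41], [426, -157, 59])]
236 [([172, 39, 34], [432, -140, 58]), ([61, 63, 61], [433, -153, 74]), ([9, 9, 12], [432, -156, 74]), ([59, 61, 60], [430, -158, 74])]
240 [([171, 38, 32], [430, -139, 59]), ([60, 63, 61], [433, -153, 80]), ([15, 16, 19], [431, -155, 79]), ([59, 62, 61], [430, -158, 78])]
246 [([11, 14, 17], [434, -143, 78]), ([58, 60, 60], [433, -153, 86]), ([12, 9, 12], [431, -155, 86]), ([59, 61, 61], [430, -158, 86])]
252 [([19, 17, 22], [433, -143, 84]), ([60, 62, 61], [432, -153, 91]), ([15, 14, 16], [432, -156, 93]), ([60, 63, 61], [430, -158, 92])]
260 [([12, 13, 13], [433, -144, 93]), ([59, 62, 62], [433, -153, 100]), ([5, 8, 7], [432, -156, 101]), ([58, 61, 59], [429, -157, 98])]
{'fx': 266.52987349115307, 'fy': 266.52987349115307, 'cx': 257.3505373968656, 'cy': 199.54495929300995, 'mount': array([[ 2.44824919e-04, -9.61368849e-01, -2.75263285e-01,
         7.01046005e+01],
       [ 9.99999968e-01,  2.54165442e-04,  1.73714510e-06,
         1.09440587e+00],
       [ 6.82923773e-05, -2.75263277e-01,  9.61368880e-01,
        -1.69342734e+02],
       [ 0.00000000e+00,  0.00000000e+00,  0.00000000e+00,
         1.00000000e+00]])}
```

View pics/c9.png

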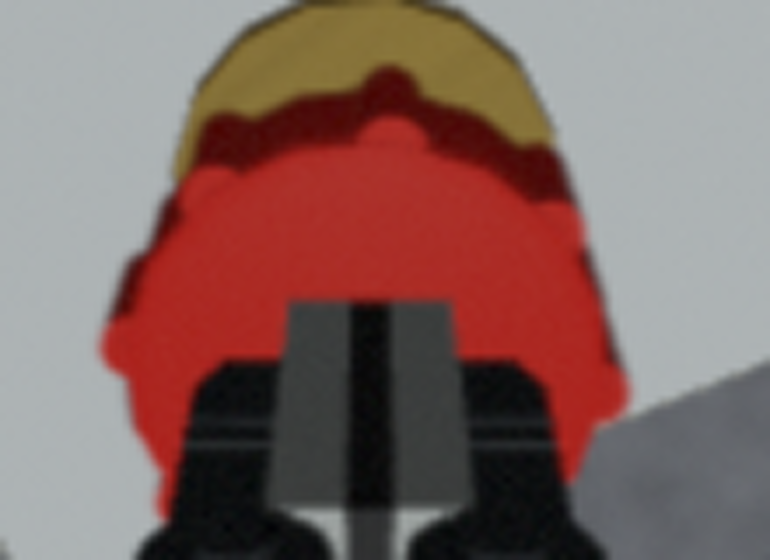

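The wrist depth puts the shut fingertips at about z 70 while the reported TCP is at 38, so the real fingers end about 31 mm behind the stated TCP. The red attempt therefore closed above the wheel and pressed on its top, and the blue lever was held only by its top few mm. I'll raise, open, re-measure the wheel and grip about 25 mm lower.

>>> drive_tool:
  plan:
    - [[1, 0, 0, 20, 0], [1, 0, 0, 30, 0], [-1, 0, 0, 15, 0], [-1, 0, 0, 0, 0], [-1, 0, 0, 0, 0], [-1, 0, 0, 0, 0], [-1, 0, 0, 0, 0], [-1, 0, 0, 0, 0]]

```text
clock: 14.17
position: [422.1, -148.7, 102.2]
ee_rot: [0.969, -0.248, -0.001, 0.0]
contact_force: [0.3, -0.5, -1.0]
gripper_width: 72.3
grasp_force: 0.0
```

```bash
python3 - <<'E'
from h import *
im,d,W=wrist("w10");blobs2(im,d,W,zmin=25)
k=(W[...,2]<20)&(im.min(-1)>150);print("mat z",np.median(W[k][:,2]))
# lowest finger points: grey pixels left/right
for c0,c1 in((120,190),(325,400)):
    s=W[235:320,c0:c1].reshape(-1,3);z=s[:,2][(s[:,2]>80)]
    print("finger min z",np.percentile(z,[0.5,2,5]))
E
```

```text
tcp [ 422.1 -148.7  102.2]
red [230, 180, 54, 55, 1947] 59.1 [ 421.8 -149.4] [42.5 43.7] 78.0
green [302, 0, 40, 42, 862] 51.2 [ 523.5 -258.3] [28.  26.2] 61.1
mat z 2.425685443921836
finger min z [142.46104775 145.40854019 148.61387949]
finger min z [141.86786568 144.39250513 147.94774138]
```

This confirms it: the open fingertips are about 41 mm above the reported TCP. Red is upright and unmoved at (422,−149). I'll descend to TCP z≈0, which puts the tips at about 42, checking force on the way.

>>> drive_tool:
  plan:
    - [[-1, 0, -0.5, -25, 0], [-1, 0, 0, -25, 0], [-1, 0, 0, -18, 0], [-1, 0, 0, -7, 0], [-1, 0, 0, 0, 0]]

```text
clock: 14.63
position: [421.5, -149.3, 26.6]
ee_rot: [0.969, -0.248, -0.002, 0.001]
contact_force: [0.1, 0.6, -0.9]
gripper_width: 85.7
grasp_force: 0.0
```

>>> drive_tool:
  plan:
    - [[-1, 0, 0, -8, 0], [-1, 0, 0, -8, 0], [-1, 0, 0, -7, 0], [-1, 0, 0, -4, 0], [-1, 0, 0, 0, 0], [-1, 0, 0, 0, 0]]

```text
clock: 15.13
position: [423.0, -149.3, 1.4]
ee_rot: [0.969, -0.248, -0.0, 0.0]
contact_force: [0.2, 0.4, -0.2]
gripper_width: 85.5
grasp_force: 0.0
```

>>> drive_tool:
  plan:
    - [[0.1, 0, 0, 0, 0], [0.1, 0, 0, 0, 0], [1, 0, 0, 0, 0], [1, 0, 0, 0, 0], [1, 0, 0, 0, 0], [1, 0, 0, 0, 0], [1, 0, 0, 0, 0]]

```text
clock: 15.72
position: [423.3, -149.2, 2.0]
ee_rot: [0.969, -0.247, 0.0, -0.0]
contact_force: [-0.7, 1.5, 5.7]
gripper_width: 42.5
grasp_force: 60.4
```

>>> drive_tool:
  plan:
    - [[1, 0, 0, 10, 0], [1, 0, 0, 25, 0], [1, 0, 0, 30, 0], [1, 0, 0, 35, 0], [1, 11.3, 34.2, 0, 0], [1, 11.3, 34.2, 0, 0], [1, 11.3, 34.2, 0, 0], [1, 11.3, 34.2, 0, 0], [1, 11.3, 34.2, 0, 0], [1, 11.3, 34.2, 0, 0], [1, 11.3, 34.2, 0, 0], [1, 11.3, 34.2, 0, 0], [1, 11.3, 34.2, 0, 0], [1, 11.3, 34.2, 0, 0], [1, 11.3, 34.2, 0, 0], [1, 11.3, 34.2, 0, 0], [1, 0, 0, 0, 0], [1, 0, 0, 0, 0], [1, 0, 0, 0, 0]]

```text
clock: 17.3
position: [557.6, 260.6, 100.2]
ee_rot: [0.969, -0.248, -0.001, 0.001]
contact_force: [0.3, -0.8, -1.6]
gripper_width: 42.3
grasp_force: 61.4
```

```bash
python3 - <<'E'
from h import *
im,d,W=wrist("w11");blobs2(im,d,W,zmin=-10,zmax=20);blobs2(im,d,W,zmin=40,zmax=200)
E
```

```text
tcp [557.6 260.6 100.2]
blue [289, 205, 60, 45, 852] 7.2 [486.7 224.8] [64.7 34.4] 16.7
red [211, 150, 91, 64, 2991] 7.2 [557.3 260.8] [65.8 65.8] 15.7
yellow [266, 90, 95, 98, 4670] 7.3 [578.2 186.4] [65.6 65.6] 15.5
green [319, 152, 89, 85, 3813] 7.3 [503.4 165.6] [64.9 65.6] 16.0
blue [320, 238, 28, 31, 450] 65.2 [515.3 224.1] [74.7 12.4] 9.8
red [213, 221, 89, 96, 6022] 157.2 [556.  260.2] [43.3 44.7] 76.2
```

View pics/w11.png

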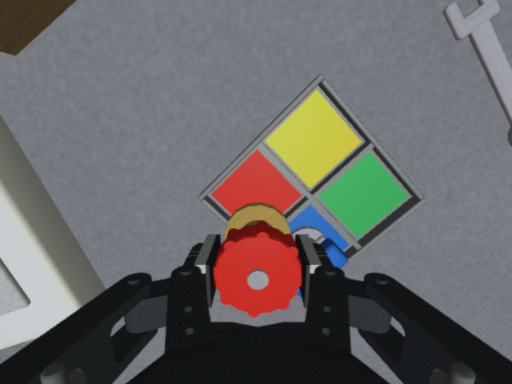

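The red valve hangs upright at (257,268) over the red pad and is centred within 1 mm. The fingers clear the blue lever at (330,250), so I'll lower it.

>>> drive_tool:
  plan:
    - [[1, 0, 0, -28, 0], [1, 0, 0, -28, 0], [1, 0, 0, -20, 0], [1, 0, 0, -10, 0], [1, 0, 0, -4, 0], [1, 0, 0, -1.5, 0], [1, 0, 0, 0, 0], [1, 0, 0, 0, 0], [1, 0, 0, -0.6, 0], [1, 0, 0, 0, 0], [1, 0, 0, 0, 0]]

```text
clock: 18.27
position: [558.9, 261.4, 10.0]
ee_rot: [0.969, -0.248, 0.0, -0.0]
contact_force: [-0.2, 0.5, -1.0]
gripper_width: 42.2
grasp_force: 61.4
```

>>> drive_tool:
  plan:
    - [[1, 0, 0, -0.6, 0], [1, 0, 0, 0, 0], [1, 0, 0, 0, 0]]

```text
clock: 18.52
position: [558.6, 261.2, 8.7]
ee_rot: [0.969, -0.248, -0.0, 0.0]
contact_force: [-0.2, -0.8, -1.7]
gripper_width: 42.1
grasp_force: 61.4
```

>>> drive_tool:
  plan:
    - [[1, 0, 0, -0.6, 0], [1, 0, 0, 0, 0], [1, 0, 0, 0, 0]]

```text
clock: 18.77
position: [558.5, 261.1, 8.0]
ee_rot: [0.969, -0.248, -0.0, 0.0]
contact_force: [-1.1, 0.2, -1.6]
gripper_width: 42.1
grasp_force: 61.4
```

>>> drive_tool:
  plan:
    - [[1, 0, 0, -0.6, 0], [1, 0, 0, -0.4, 0], [1, 0, 0, 0, 0], [1, 0, 0, 0, 0]]

```text
clock: 19.1
position: [558.6, 261.1, 7.1]
ee_rot: [0.969, -0.248, -0.0, 0.0]
contact_force: [0.2, 0.2, -1.9]
gripper_width: 42.4
grasp_force: 61.4
```

>>> drive_tool:
  plan:
    - [[1, 0, 0, -0.6, 0], [1, 0, 0, 0, 0], [1, 0, 0, 0, 0]]

```text
clock: 19.35
position: [558.5, 261.2, 6.5]
ee_rot: [0.969, -0.248, -0.0, 0.0]
contact_force: [-0.2, 1.0, -0.9]
gripper_width: 42.4
grasp_force: 61.4
```

>>> drive_tool:
  plan:
    - [[1, 0, 0, -0.5, 0], [1, 0, 0, 0, 0], [1, 0, 0, 0, 0]]

```text
clock: 19.6
position: [558.7, 261.2, 6.1]
ee_rot: [0.969, -0.248, 0.0, -0.0]
contact_force: [-0.9, 0.4, -1.9]
gripper_width: 42.1
grasp_force: 61.6
```

>>> drive_tool:
  plan:
    - [[1, 0, 0, -0.6, 0], [1, 0, 0, 0, 0], [1, 0, 0, 0, 0]]

```text
clock: 19.85
position: [558.7, 261.2, 6.1]
ee_rot: [0.969, -0.247, 0.0, -0.0]
contact_force: [-2.1, -0.5, 4.0]
gripper_width: 42.8
grasp_force: 62.0
```

Contact is again 4.1 mm above the grasp height. I'll release and lift.

>>> drive_tool:
  plan:
    - [[1, 0, 0, 0.4, 0], [0, 0, 0, 0, 0], [-0.2, 0, 0, 0, 0], [-0.5, 0, 0, 0, 0], [-0.5, 0, 0, 0, 0], [-0.5, 0, 0, 0, 0], [-0.5, 0, 0, 10, 0], [-0.5, 0, 0, 20, 0], [-0.6, 0, 0, 30, 0], [-1, 0, 0, 40, 0], [-1, 0, 0, 0, 0], [-1, 0, 0, 0, 0]]

```text
clock: 20.85
position: [560.4, 262.5, 109.8]
ee_rot: [0.969, -0.247, 0.002, -0.003]
contact_force: [-0.4, 0.4, -0.9]
gripper_width: 85.6
grasp_force: 0.0
```

```bash
python3 - <<'E'
from h import *
blobs2(*wrist("w12"),zmin=25)
im,d=get_image("top")
for b in blobs("top",im,d,zmin=25,zmax=100):print(*b)
E
```

```text
tcp [560.4 262.5 109.8]
blue [288, 236, 51, 57, 1601] 64.9 [484.1 240.3] [23.3 54.7] 14.8
red [233, 182, 55, 54, 1927] 63.1 [557.1 260.8] [43.5 43.5] 77.8
blue 283 [124.0, 249.0] 65.9 [481.5, 242.1, 64.5] [481.7, 242.0] [24.2, 55.7] 14.7
red 59 [112.0, 224.0] 64.4 [541.2, 269.1, 63.1] [540.2, 269.7] [31.9, 12.3] 64.1
yellow 258 [297.0, 177.0] 61.3 [631.1, -150.3, 60.0] [630.9, -150.6] [39.8, 41.0] 61.4
green 83 [345.0, 223.0] 51.7 [521.4, -254.4, 50.4] [522.5, -255.4] [25.3, 25.6] 41.4
```

Red stands upright and centred. Next is the yellow jar.

>>> drive_tool:
  plan:
    - [[-1, 6.3, -34.6, 0, 0], [-1, 6.3, -34.6, 0, 0], [-1, 6.3, -34.6, 0, 0], [-1, 6.3, -34.6, 0, 0], [-1, 6.3, -34.6, 0, 0], [-1, 6.3, -34.6, 0, 0], [-1, 6.3, -34.6, 0, 0], [-1, 6.3, -34.6, 0, 0], [-1, 6.3, -34.6, 0, 0], [-1, 6.3, -34.6, 0, 0], [-1, 6.3, -34.6, 0, 0], [-1, 6.3, -34.6, 0, 0], [-1, 0, 0, 0, 0], [-1, 0, 0, 0, 0], [-1, 0, 0, 0, 0]]

```text
clock: 22.2
position: [633.2, -153.9, 104.3]
ee_rot: [0.969, -0.248, -0.001, 0.0]
contact_force: [-0.3, 0.5, 0.5]
gripper_width: 84.8
grasp_force: 0.0
```

```bash
python3 - <<'E'
from h import *
blobs2(*wrist("w13"),zmin=25)
E
```

```text
tcp [ 633.2 -153.9  104.3]
yellow [230, 183, 51, 50, 1926] 61.1 [ 634.4 -153.6] [41.9 42.5] 80.4
green [396, 237, 32, 28, 397] 51.1 [ 526.1 -258.9] [27.  27.7] 24.9
```

View pics/w13.png

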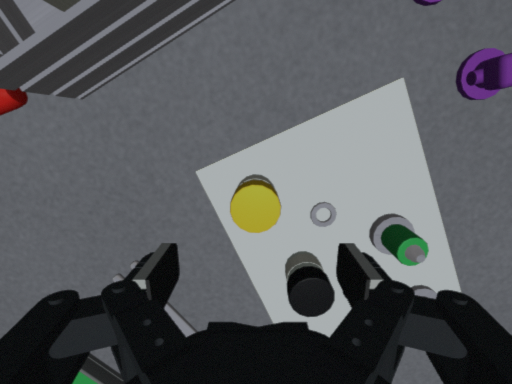

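The yellow lid at (255,206) is centred between the fingers, and the black jar at (311,292) is about 90 mm away and clear. I'll descend.

>>> drive_tool:
  plan:
    - [[-1, 0.8, 0, -28, 0], [-1, 0, 0, -28, 0], [-1, 0, 0, -20, 0], [-1, 0, 0, -14, 0], [-1, 0, 0, -8, 0], [-1, 0, 0, -4, 0], [-1, 0, 0, 0, 0], [-1, 0, 0, 0, 0]]

```text
clock: 22.92
position: [635.7, -153.5, 4.7]
ee_rot: [0.969, -0.247, 0.001, -0.0]
contact_force: [0.6, 0.9, 0.6]
gripper_width: 85.3
grasp_force: 0.0
```

>>> drive_tool:
  plan:
    - [[0.1, 0, 0, 0, 0], [0.1, 0, 0, 0, 0], [1, 0, 0, 0, 0], [1, 0, 0, 0, 0], [1, 0, 0, 0, 0], [1, 0, 0, 0, 0], [1, 0, 0, 0, 0]]

```text
clock: 23.5
position: [635.8, -154.2, 4.9]
ee_rot: [0.969, -0.247, 0.001, -0.0]
contact_force: [-0.6, 0.1, 6.0]
gripper_width: 42.6
grasp_force: 60.9
```

>>> drive_tool:
  plan:
    - [[1, 0, 0, 10, 0], [1, 0, 0, 25, 0], [1, 0, 0, 30, 0], [1, 0, 0, 35, 0], [1, -5.7, 34.1, 0, 0], [1, -5.7, 34.1, 0, 0], [1, -5.7, 34.1, 0, 0], [1, -5.7, 34.1, 0, 0], [1, -5.7, 34.1, 0, 0], [1, -5.7, 34.1, 0, 0], [1, -5.7, 34.1, 0, 0], [1, -5.7, 34.1, 0, 0], [1, -5.7, 34.1, 0, 0], [1, -5.7, 34.1, 0, 0], [1, 0, 0, 0, 0], [1, 0, 0, 0, 0], [1, 0, 0, 0, 0]]

```text
clock: 24.92
position: [577.3, 186.6, 103.4]
ee_rot: [0.969, -0.248, -0.001, 0.001]
contact_force: [0.6, -0.2, -1.5]
gripper_width: 42.5
grasp_force: 61.2
```

```bash
python3 - <<'E'
from h import *
im,d,W=wrist("w14");blobs2(im,d,W,zmin=-10,zmax=20);blobs2(im,d,W,zmin=40,zmax=200)
E
```

```text
tcp [577.3 186.6 103.4]
red [163, 202, 66, 49, 993] 7.3 [568.4 264.6] [42.5 65.3] 15.7
yellow [212, 148, 89, 67, 3149] 7.3 [578.  186.6] [65.5 65.8] 15.9
green [286, 203, 62, 55, 1482] 7.2 [506.3 154.4] [64.3 42.6] 16.3
blue [228, 309, 54, 17, 498] 64.9 [482.9 235.6] [44.7 15.6] 71.0
red [168, 237, 36, 35, 473] 63.1 [584.3 245. ] [12.1 82.7] 29.0
yellow [213, 235, 90, 79, 5441] 159.6 [575.7 186.2] [42.7 43. ] 60.2
```

The jar is centred over the yellow pad within 1 mm, so I'll lower it.

>>> drive_tool:
  plan:
    - [[1, 0.5, 0, -28, 0], [1, 0, 0, -28, 0], [1, 0, 0, -20, 0], [1, 0, 0, -10, 0], [1, 0, 0, -4, 0], [1, 0, 0, -2, 0], [1, 0, 0, -0.8, 0], [1, 0, 0, -0.6, 0], [1, 0, 0, 0, 0], [1, 0, 0, 0, 0]]

```text
clock: 25.8
position: [579.0, 187.3, 11.4]
ee_rot: [0.969, -0.247, 0.001, -0.001]
contact_force: [0.1, -0.7, -1.1]
gripper_width: 42.2
grasp_force: 61.2
```

>>> drive_tool:
  plan:
    - [[1, 0, 0, -0.6, 0], [1, 0, 0, 0, 0], [1, 0, 0, 0, 0]]

```text
clock: 26.05
position: [578.5, 187.1, 10.0]
ee_rot: [0.969, -0.248, 0.0, -0.0]
contact_force: [-0.2, 0.3, -2.2]
gripper_width: 42.7
grasp_force: 61.2
```

>>> drive_tool:
  plan:
    - [[1, 0, 0, -0.6, 0], [1, 0, 0, 0, 0], [1, 0, 0, 0, 0]]

```text
clock: 26.3
position: [578.4, 187.0, 9.1]
ee_rot: [0.969, -0.248, -0.0, 0.0]
contact_force: [-0.9, 1.2, -1.9]
gripper_width: 42.3
grasp_force: 61.2
```

>>> drive_tool:
  plan:
    - [[1, 0, 0, -0.6, 0], [1, 0, 0, 0, 0], [1, 0, 0, 0, 0]]

```text
clock: 26.55
position: [578.6, 187.0, 8.9]
ee_rot: [0.969, -0.248, 0.0, 0.0]
contact_force: [-0.8, -0.4, 1.5]
gripper_width: 42.3
grasp_force: 61.4
```

>>> drive_tool:
  plan:
    - [[1, 0, 0, -0.5, 0], [1, 0, 0, 0, 0], [1, 0, 0, 0, 0]]

```text
clock: 26.8
position: [578.7, 187.0, 8.9]
ee_rot: [0.969, -0.247, 0.0, -0.0]
contact_force: [-2.3, 0.3, 6.0]
gripper_width: 42.5
grasp_force: 61.9
```

>>> drive_tool:
  plan:
    - [[1, 0, 0, -0.4, 0], [1, 0, 0, 0, 0], [1, 0, 0, 0, 0]]

```text
clock: 27.05
position: [578.7, 187.0, 8.9]
ee_rot: [0.969, -0.247, 0.0, -0.0]
contact_force: [-2.8, -0.3, 7.1]
gripper_width: 42.3
grasp_force: 62.2
```

The jar is on the pad. I'll release, lift and go to green at about (525,−259).

>>> drive_tool:
  plan:
    - [[1, 0, 0, 0.9, 0], [0, 0, 0, 0, 0], [-0.2, 0, 0, 0, 0], [-0.5, 0, 0, 0, 0], [-0.5, 0, 0, 0, 0], [-0.5, 0, 0, 0, 0], [-0.5, 0, 0, 10, 0], [-0.5, 0, 0, 20, 0], [-0.6, 0, 0, 30, 0], [-1, 0, 0, 40, 0], [-1, 0, 0, 0, 0], [-1, 0, 0, 0, 0]]

```text
clock: 28.05
position: [580.4, 188.1, 112.6]
ee_rot: [0.969, -0.247, 0.003, -0.003]
contact_force: [-0.3, -0.7, -0.6]
gripper_width: 85.1
grasp_force: 0.0
```

>>> drive_tool:
  plan:
    - [[-1, -4.1, -34.3, 0, 0], [-1, -4.1, -34.3, 0, 0], [-1, -4.1, -34.3, 0, 0], [-1, -4.1, -34.3, 0, 0], [-1, -4.1, -34.3, 0, 0], [-1, -4.1, -34.3, 0, 0], [-1, -4.1, -34.3, 0, 0], [-1, -4.1, -34.3, 0, 0], [-1, -4.1, -34.3, 0, 0], [-1, -4.1, -34.3, 0, 0], [-1, -4.1, -34.3, 0, 0], [-1, -4.1, -34.3, 0, 0], [-1, -4.1, -34.3, 0, 0], [-1, 0, 0, 0, 0], [-1, 0, 0, 0, 0], [-1, 0, 0, 0, 0]]

```text
clock: 29.38
position: [524.5, -258.8, 107.9]
ee_rot: [0.969, -0.248, -0.001, -0.0]
contact_force: [0.1, 0.7, 0.2]
gripper_width: 85.3
grasp_force: 0.0
```

```bash
python3 - <<'E'
from h import *
blobs2(*wrist("w15"),zmin=25)
im,d=get_image("top")
for b in blobs("top",im,d,zmin=25,zmax=100):print(*b)
E
```

```text
tcp [ 524.5 -258.8  107.9]
green [241, 188, 32, 31, 514] 51.2 [ 525.4 -259.8] [27.7 28. ] 41.1
blue 283 [124.0, 249.0] 65.9 [481.5, 242.0, 64.5] [481.5, 242.4] [24.6, 55.8] 14.7
red 295 [115.0, 217.0] 64.1 [554.9, 262.3, 62.6] [555.1, 262.9] [43.2, 43.6] 29.2
yellow 296 [148.0, 207.0] 66.0 [575.0, 188.6, 64.6] [574.7, 188.3] [42.4, 41.6] 3.0
green 86 [345.0, 223.0] 51.2 [520.9, -254.5, 50.0] [522.7, -255.7] [25.2, 25.7] 40.9
```

View pics/w15.png

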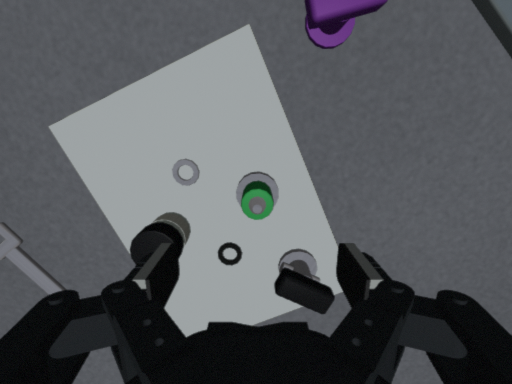

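The green sleeve at (257,201) is centred between the fingers, with the black jar at (157,245) and the black valve at (303,287) nearby. This grasp goes lower, so I'll check the gripper's clearance to both look-alikes.

```bash
python3 - <<'E'
from h import *
im,d,W=wrist("w16");s=read_state();p=s['position'];R=Ro.from_quat(s['ee_rot']).as_matrix()
k=(im.max(-1)<60)&(d>0)
for n,z0,z1 in(("black tops",52,66),):
    m=(k&(W[...,2]>z0)&(W[...,2]<z1)).astype(np.uint8);N,L,st,ce=cv2.connectedComponentsWithStats(m)
    for i in range(1,N):
        if st[i,4]>100: print(st[i],np.round(cv2.minAreaRect(W[L==i][:,:2].astype(np.float32)),1) if 0 else np.round(np.r_[W[L==i].min(0),W[L==i].max(0)]))
T=(W-p)@R
g=(d>0)&(W[...,2]>100)
for a,b in((-60,-50),(-70,-60),(-80,-70),(-90,-80),(-110,-90)):
    q=T[g&(T[...,2]>a)&(T[...,2]<=b)]
    if len(q): print("tool z",a,b,"y range",q[:,1].min().round(),q[:,1].max().round(),"x",q[:,0].min().round(),q[:,0].max().round())
print("lowest",T[g][:,2].max())
E
```

```text
tcp [ 525.1 -257.9  108.3]
[132 226  50  38 949] [ 516. -180.   52.  554. -137.   62.]
[ 276  272   60   42 1391] [ 399. -282.   52.  454. -235.   62.]
tool z -60 -50 y range -55.0 58.0 x -11.0 12.0
tool z -70 -60 y range -55.0 58.0 x -11.0 12.0
tool z -80 -70 y range -54.0 57.0 x -5.0 13.0
tool z -90 -80 y range -74.0 76.0 x -12.0 15.0
tool z -110 -90 y range -73.0 76.0 x -13.0 19.0
lowest -38.77216687450299
```

Everything is clear by at least 15 mm. I'll descend to TCP about −12, partly closed, in two stages.

>>> drive_tool:
  plan:
    - [[-0.5, 0.3, -1, -20, 0], [-0.5, 0, 0, -25, 0], [-0.5, 0, 0, -20, 0], [-0.5, 0, 0, -15, 0], [-0.5, 0, 0, 0, 0], [-0.5, 0, 0, 0, 0]]

```text
clock: 30.03
position: [525.5, -259.0, 28.2]
ee_rot: [0.969, -0.247, -0.001, 0.0]
contact_force: [-0.8, -0.2, 0.4]
gripper_width: 64.1
grasp_force: 0.0
```

>>> drive_tool:
  plan:
    - [[-0.5, 0, 0, -12, 0], [-0.5, 0, 0, -12, 0], [-0.5, 0, 0, -9, 0], [-0.5, 0, 0, -5, 0], [-0.5, 0, 0, -2, 0], [-0.5, 0, 0, 0, 0], [-0.5, 0, 0, 0, 0]]

```text
clock: 30.62
position: [526.0, -260.0, -10.8]
ee_rot: [0.969, -0.247, 0.001, 0.0]
contact_force: [-0.1, -0.5, 0.1]
gripper_width: 64.1
grasp_force: 0.0
```

>>> drive_tool:
  plan:
    - [[0.2, 0, 0, 0, 0], [0.3, 0, 0, 0, 0], [1, 0, 0, 0, 0], [1, 0, 0, 0, 0], [1, 0, 0, 0, 0], [1, 0, 0, 0, 0], [1, 0, 0, 0, 0]]

```text
clock: 31.2
position: [526.0, -260.1, -10.7]
ee_rot: [0.969, -0.247, 0.001, 0.0]
contact_force: [-0.8, 1.6, 5.2]
gripper_width: 28.8
grasp_force: 59.2
```

>>> drive_tool:
  plan:
    - [[1, 0, 0, 10, 0], [1, 0, 0, 25, 0], [1, 0, 0, 30, 0], [1, 0, 0, 35, 0], [1, -1.8, 35.5, 0, 0], [1, -1.8, 35.5, 0, 0], [1, -1.8, 35.5, 0, 0], [1, -1.8, 35.5, 0, 0], [1, -1.8, 35.5, 0, 0], [1, -1.8, 35.5, 0, 0], [1, -1.8, 35.5, 0, 0], [1, -1.8, 35.5, 0, 0], [1, -1.8, 35.5, 0, 0], [1, -1.8, 35.5, 0, 0], [1, -1.8, 35.5, 0, 0], [1, -1.8, 35.5, 0, 0], [1, 0, 0, 0, 0], [1, 0, 0, 0, 0], [1, 0, 0, 0, 0]]

```text
clock: 32.78
position: [503.1, 165.7, 88.2]
ee_rot: [0.969, -0.247, -0.001, 0.001]
contact_force: [-0.1, -0.5, -1.1]
gripper_width: 28.7
grasp_force: 59.6
```

```bash
python3 - <<'E'
from h import *
im,d,W=wrist("w17");blobs2(im,d,W,zmin=-10,zmax=20);blobs2(im,d,W,zmin=40,zmax=200)
E
```

```text
tcp [503.1 165.7  88.2]
blue [158, 206, 67, 58, 1157] 7.2 [497.1 244.8] [36.5 65.1] 14.8
red [105, 150, 85, 90, 1879] 7.3 [557.3 261.6] [66.2 64.9] 15.8
yellow [167, 86, 80, 102, 2357] 7.4 [578.4 186.4] [65.5 65.7] 15.4
green [209, 150, 94, 69, 3405] 7.3 [504.  165.7] [65.3 65.4] 16.0
blue [170, 242, 38, 38, 542] 65.4 [505.9 215.8] [13.5 79.1] 31.5
red [85, 181, 67, 62, 2677] 63.1 [557.2 260.6] [43.6 43.8] 32.3
yellow [150, 114, 63, 62, 2952] 65.3 [576.8 186.7] [43.  42.5] 12.2
green [226, 227, 63, 82, 2897] 149.7 [502.3 165. ] [28.8 29.4] 63.7
```

View pics/w17.png

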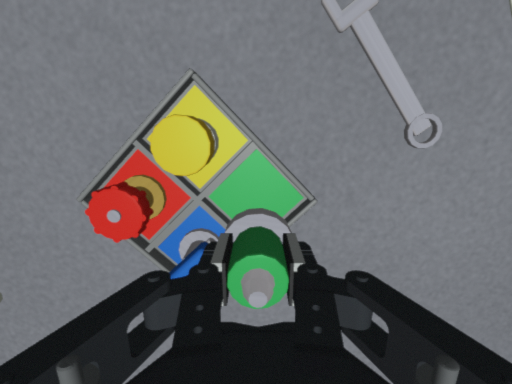

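The green adapter hangs upright at (257,265) over the green pad. Blue, red and yellow stand in their compartments, and the finger path clears the blue lever at (190,260). I'll lower it.

>>> drive_tool:
  plan:
    - [[1, 0.7, 0.3, -28, 0], [1, 0, 0, -28, 0], [1, 0, 0, -18, 0], [1, 0, 0, -10, 0], [1, 0, 0, -5, 0], [1, 0, 0, -3, 0], [1, 0, 0, -1, 0], [1, 0, 0, -0.7, 0], [1, 0, 0, 0, 0], [1, 0, 0, 0, 0]]

```text
clock: 33.67
position: [505.1, 166.7, -4.2]
ee_rot: [0.969, -0.248, 0.001, -0.001]
contact_force: [-0.1, -0.1, -0.9]
gripper_width: 29.0
grasp_force: 59.6
```

>>> drive_tool:
  plan:
    - [[1, 0, 0, -0.6, 0], [1, 0, 0, 0, 0], [1, 0, 0, 0, 0]]

```text
clock: 33.92
position: [504.7, 166.5, -5.5]
ee_rot: [0.969, -0.248, 0.0, -0.0]
contact_force: [0.3, 0.4, -1.3]
gripper_width: 28.8
grasp_force: 59.6
```

>>> drive_tool:
  plan:
    - [[1, 0, 0, -0.6, 0], [1, 0, 0, 0, 0], [1, 0, 0, 0, 0]]

```text
clock: 34.17
position: [504.5, 166.3, -6.4]
ee_rot: [0.969, -0.248, -0.0, 0.0]
contact_force: [0.3, 0.1, -0.7]
gripper_width: 28.9
grasp_force: 59.6
```

>>> drive_tool:
  plan:
    - [[1, 0, 0, -0.6, 0], [1, 0, 0, 0, 0], [1, 0, 0, 0, 0]]

```text
clock: 34.42
position: [504.7, 166.4, -6.7]
ee_rot: [0.969, -0.248, 0.0, -0.0]
contact_force: [-0.3, 0.1, 1.9]
gripper_width: 28.8
grasp_force: 59.9
```

>>> drive_tool:
  plan:
    - [[1, 0, 0, -0.4, 0], [1, 0, 0, 0, 0], [1, 0, 0, 0, 0]]

```text
clock: 34.67
position: [504.6, 166.4, -6.7]
ee_rot: [0.969, -0.247, 0.0, -0.0]
contact_force: [-2.3, -0.4, 5.2]
gripper_width: 28.8
grasp_force: 59.9
```

The adapter is on the pad. I'll release with a small opening, lift straight up and back away.

>>> drive_tool:
  plan:
    - [[1, 0, 0, 0.5, 0], [0.25, 0, 0, 0, 0], [0.1, 0, 0, 0, 0], [0, 0, 0, 0, 0], [0, 0, 0, 0, 0], [0, 0, 0, 0, 0], [0, 0, 0, 8, 0], [0, 0, 0, 15, 0], [0, 0, 0, 25, 0], [0, 0, 0, 35, 0], [0, 0, 0, 40, 0], [0, 0, 0, 40, 0], [0, 0, -35, 0, 0], [0, 0, -40, 0, 0], [0, 0, -40, 0, 0], [0, 0, -40, 0, 0], [0, 0, 0, 0, 0], [0, 0, 0, 0, 0], [0, 0, 0, 0, 0]]

```text
clock: 36.25
position: [504.7, 11.3, 156.7]
ee_rot: [0.969, -0.248, 0.0, -0.0]
contact_force: [-0.7, 0.3, -0.7]
gripper_width: 42.6
grasp_force: 0.0
```

```bash
python3 - <<'E'
from h import *
im,d=get_image("top")
for b in blobs("top",im,d,zmin=25,zmax=100):print(*b)
im,d=get_image("scene");f=np.load("scene0.npz")['im']
a=cv2.resize(im[130:230,150:420,::-1],(800,296));b=cv2.resize(f[130:230,150:420,::-1],(800,296))
cv2.imwrite("pics/end.png",np.vstack([a,b]))
k=lambda q,w:cv2.absdiff(q,w)
t=get_image("top")[0];t0=np.load("top0.npz")['im']
for n,(r0,r1,c0,c1) in dict(jar_black=(205,235,285,320),valve_black=(250,285,330,365)).items(): print(n,"max/mean diff",k(t[r0:r1,c0:c1],t0[r0:r1,c0:c1]).max(),k(t[r0:r1,c0:c1],t0[r0:r1,c0:c1]).mean())
E
```

```text
red 40 [217.0, 106.0] 27.6 [828.2, 30.4, 26.6] [826.0, 29.1] [45.0, 14.7] 79.6
jar_black max/mean diff 5 0.5768253968253968
valve_black max/mean diff 5 0.52
```

View pics/end.png

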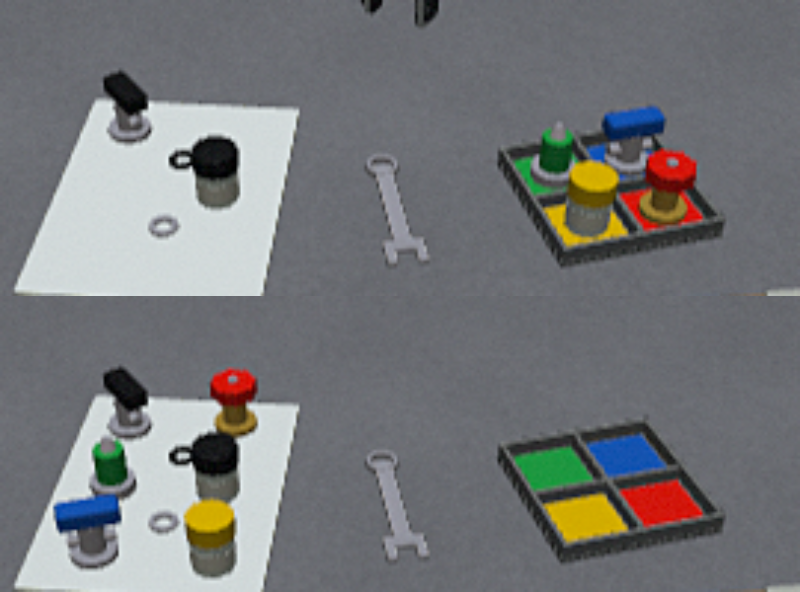

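The final scene picture shows all four pieces upright on their own colours: green (555,150), blue (632,135), yellow (592,200) and red (668,185). The black valve and black jar are unmoved, and the gripper is clear.

```bash
python3 -c "
from bench import *
print(job_done())"
```

```text
the job is handed in; nothing more can be done
None
```

The job is handed in at 36 s: all four pieces stand upright on their own colours and the two black look-alikes are unmoved, but my first red grasp closed above the wheel and pressed on it with up to 52 N, over the 40 N limit if fingers count, before I re-gripped and placed it.

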